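# Push the brass blank through the spring gate of the chip guard

### The job

Push the round brass blank through the self-closing gate into the chip guard: with one finger push the gate inward and keep it open, and with the other finger slide the blank through, so that the gate never touches the blank. Push it in far enough that the gate falls fully shut behind it when you take the hand away. Only push: do not lift, tip or carry the blank, and leave everything else where it stands.

Things in the scene. Friction and masses are not known exactly. Their poses are not given: they have to be found in the camera images.
- guard: Fixed open-topped pen of grey sheet-metal walls (fence: white plastic) 45 mm high, 5 mm thick, no floor. Origin: on the table in the middle of its gateway, in the plane of the shut gate. x points inward through the gateway (within about 0.25 rad of world x), y to the hinge side, z up. Gateway clear from y = -60 mm (fence) to +60 mm (hinge axis). Inner faces: left wall y = +65 mm, end wall x = +200 mm.
- fence_end (a point): Outer end of the straight fence of slick white plastic (the blank slides along it easily, friction about 0.2): on its inner face, 15 mm up, at x = -120, y = -60 mm of the guard. The fence's inner face runs from here to the end wall at guard y = -60 mm; outside the gateway it is 30 mm high, inside 45 mm.
- gate_hinge (a point): The gate's upright hinge axis, on the table at x = 0, y = +60 mm of the guard. Hinge cap (14 mm wide) up to 56 mm high; hinge post beside it at y = +66 to +74 mm, 50 mm high. The gate's edge sweeps a circle of 115 mm about this axis: the whole blank must finally lie beyond that circle.
- gate (a joint): Gate: aluminium flap 4 mm thick, 115 mm long from the hinge axis, 3 to 43 mm above the table. 0 = shut (along guard -y from the hinge, free edge 5 mm from the fence); grows in rad as it swings inward (to guard +x), at most 1.6; cannot open outward. A spring shuts it at once when released (0.045 N m shut, 0.09 N m wide open).
- gate_edge (a point): Free end of the gate: top corner, 43 mm above the table, 115 mm from the hinge axis.
- blank_center (a point): Round brass blank to be pushed, loose, standing upright on the table outside the gateway, 45 to 75 mm in front of the shut gate and near the fence (its axis 18 to 34 mm from the fence's inner face). Diameter 30 mm, height 28 mm (top 4 mm stepped to 24 mm diameter), about 0.1 to 0.2 kg. This point is its centre, 14 mm above its underside; z is its axis.
- hexblank_mid (a point): Bystander: six-sided brass blank, 30 mm across corners, 24 mm high, standing inside the guard near the end wall. Point at mid height.
- jar_mid (a point): Bystander: small glass jar, 38 mm diameter, 45 mm high, outside the guard on the fence side. Point at mid height.
- gauge_mid (a point): Bystander: steel ring, 40 mm outer diameter, 12 mm high, lying in front of the guard on the hinge side. Point at its centre.
- graver_mid (a point): Bystander: hand tool with wooden handle, 130 mm long, lying beside the guard's left wall. Point near its middle.
- anvil_mid (a point): Bystander: steel bench block 60 x 60 x 22 mm, far left. Point at its centre.
- figurine_mid (a point): Bystander: white figurine, 48 mm wide, 77 mm high, far right. Point 30 mm above its foot.
- cup_mid (a point): Bystander: steel cup, 56 mm diameter, 60 mm high, far right. Point 30 mm above its foot.
Things that resemble listed ones, but are neither listed nor needed, are in the scene too. Leave any black or turquoise look-alike of the part that bears blank_center alone.

How it is judged:
On the way, in this order (a step that is already met when the one before it is completed fails the run):
1. a finger has pushed the gate open while the blank is still outside (its axis not yet past the gateway) (value of joint gate above 0.25 rad and contact force between the fingers and gate above 0.1 N and x of blank_center in the frame of guard below 0.005 m), for 0.05 s.
2. the blank goes through the gateway pushed by a finger while a finger holds the gate open (value of joint gate above 0.45 rad and contact force between the fingers and gate above 0.1 N and contact force between the fingers and blank above 0.05 N and x of blank_center in the frame of guard between 0.02 and 0.08 m), for 0.05 s.
At the end, for the whole second after the job is handed in: The blank stands upright on the table (within 0.1 rad), at rest, wholly inside the guard beyond the gate, and the gate is shut (within 0.04 rad) (x of blank_center in the frame of guard between 0.07 and 0.195 m and y of blank_center in the frame of guard between -0.058 and 0.063 m and height (world z) of blank_center below 0.017 m and angle between blank_center's own z axis and vertical below 0.1 rad and linear speed of blank below 0.01 m/s and value of joint gate below 0.04 rad); the robot touches nothing.
It fails at once if the gate touches the blank (more than 0.3 N) (contact force between gate and blank above 0.3 N).
It fails at once if the blank is lifted (centre more than 8 mm up) (height (world z) of blank_center above 0.022 m).
It fails at once if the blank is tipped (more than 0.35 rad) (angle between blank_center's own z axis and vertical above 0.35 rad).
It fails at once if a bystander is moved (more than 15 mm) (distance of any of hexblank_mid, jar_mid, gauge_mid, graver_mid, anvil_mid, figurine_mid, cup_mid from where it was at the start of the episode above 0.015 m).
It also fails if it takes over 38 s, if anything falls off the work surface, if the arm or the gripper's body presses on something with over 40 N, if the wrist force passes 120 N, or if a joint passes its speed limit or range.

### The arm

A 6-joint arm with a two-finger parallel gripper is mounted at the origin on the work surface. World frame = base frame: x ahead of the robot, y to its left, z up, the work surface at z = 0. Lengths are in m, angles in rad, forces in N, time in s.
With the tool pointing down it reaches from about 0.3 to 0.775 m from the base axis. Payload 14.6 kg.
Tool frame: the origin (TCP) lies midway between the tips of the shut fingers; the grasp point (between the pads) lies env.grip_point_offset behind it (env.grip_point_offset is the distance from the TCP to the grasp point, in m); x points along the fingers, z is the direction in which the jaws open and shut, and the axes are right-handed (so a half turn about x gives the same grasp; the last joint's range is limited). The gripper opens to 85 mm and grips with 20 to 120 N. Pads are 22 mm wide; open, the fingers measure 114 mm over their backs; the gripper's body (76 mm by 85 mm) begins 54 mm behind the grasp point. The pads swing forward as they close: fully open they stand 13 mm farther back than shut.
Start: joints at [1.143, 0.3, 1.521, -0, 1.321, -0.067], TCP at [0.194, 0.515, 0.231] pointing down, gripper open.
Joint ranges: [-3.03, 3.03], [-0.79, 2.21], [0.23, 2.52], [-1.04, 4.18], [0, 3.07], [-2.55, 2.55]. Speed limits (rad/s): [2.22, 2.22, 2.57, 3.14, 3.14, 3.14].

### API

Orientations are given as [roll, pitch, yaw] about the fixed x, y, z axes, in that order (R = Rz(yaw) Ry(pitch) Rx(roll)).
In Python, from station import status, imaging, env gives the robot as it stands.
- The arm moves only by the tool jog_arm, never from a script. Its argument "plan" is a list of rows, each an object of numbers: "x", "y", "z": the shift along the tool's x, y, z in mm; "roll": the turn about the tool's x in rad; "gripper": the gripper command: -1 is shut, 1 is fully open, values between are in proportion. In form: [{"x": .., "y": .., "z": .., "roll": .., "gripper": ..}, ...]. A call has exactly 10 rows; each row shifts and turns the commanded pose from where the row before left it, along the tool's axes as they then stand; what a row does not reach is not made up. A row lasts 1/10 s, in which the tool goes at most 50 mm and 8.59 degrees, less where a joint would pass 70% of its speed; a pose out of reach is approached as far as the arm can. A call is refused whole if a number of a shift passes 50 or a number of a turn 0.15, either way. A call with a gripper value outside its range is refused whole. The fingers move at their own pace and stop on an object; the grip force is fixed at half the most. Time passes only in rows, so rows that do not move let the fingers close, or fill a call up. It gives the time, the measured TCP pose, the force and the opening at its end, in the units of the state.
- status.get_state(): the state, without advancing time (a new reading comes with each control period).
- imaging.get_image(name): name is "scene" or "side" or "wrist"; returns a dict with "color" (480x640x3 uint8, red, green, blue), "K" (3x3 intrinsics, pixels), "dist" ([k1, k2, p1, p2, k3] as OpenCV has them; the pictures are not rectified), "camera_from_world" (4x4, takes a point from world to camera coordinates). Camera axes: x right, y down, z forward; pixel columns grow to the right and rows downward; lengths in m; the calibration is good to about 2 mm. A picture is of the moment at which its call begins. There is no depth.
- env.hand_in(): hands the job in, once; it reports no verdict.
The state is a dict: "clock": time; "joints": joint angles; "joint_velocities": joint speeds; "joint_torque": joint torques, N m; "ee_pos": TCP position; "ee_rot": TCP orientation; "wrist_force": force on the tool from outside, world axes, zero at the start; "wrist_torque": the same for the moment, N m; "width": opening from 0.0 (shut) to 1.0 (fully open).
Only numpy, scipy, OpenCV 4.12 (cv2) and the standard library are available. Lean on these libraries where they do the work, as an engineer would, in place of code of your own. Each camera call takes 0.05 s, during which the arm holds its last target.

## Working session

There is one attempt and no reset: what is moved stays moved. The work goes in short steps, Python scripts to look and compute and a tool call to move; the robot and the scene stay as the last step left them, time stands still between calls to the robot, and variables do not carry over. Pictures are saved under pics/ and viewed, and the job is handed in when it is done.

Besides the shell and the picture viewer there is one more tool, called after "Emit:" by a JSON object that holds its "method" and its "body", one argument or row to a line. jog_arm: Moves the arm, as the interface text tells. Its arguments: {"type":"object","properties":{"plan":{"type":"array"}},"required":["plan"]}

```bash
ls; mkdir -p pics
python3 - <<'E'
from station import status, imaging, env
import cv2
print(status.get_state()); print(env.grip_point_offset)
for n in ["scene","side","wrist"]:
    d=imaging.get_image(n); cv2.imwrite(f"pics/{n}0.png",d["color"][:,:,::-1]); print(n,d["K"],d["dist"],d["camera_from_world"])
E
```

```text
pics
{'clock': 0.0, 'joints': array([ 1.14341000e+00,  3.00497807e-01,  1.52157142e+00, -7.87069724e-06,
        1.32072619e+00, -6.65955750e-02]), 'joint_velocities': array([-0.00041607,  0.00156717, -0.00168434, -0.00161095, -0.00130329,
        0.00013127]), 'joint_torque': array([ 6.89854533e-04, -5.43491507e+01, -3.61802602e+01, -5.78729086e-06,
        3.88113986e-03, -3.38262964e-05]), 'ee_pos': array([0.19406209, 0.51437404, 0.23071076]), 'ee_rot': array([ 3.08133539,  1.56959355, -1.9918424 ]), 'wrist_force': array([-0.1194282 ,  0.11976337,  0.08293343]), 'wrist_torque': array([-0.01681359,  0.0114487 ,  0.00682543]), 'width': 1.0033922345352833}
0.0187
scene [[451.41588165   0.         316.8486376 ]
 [  0.         451.41588165 235.36876458]
 [  0.           0.           1.        ]] [-0.03231235  0.          0.          0.          0.        ] [[ 0.49714941  0.86766086 -0.00266314 -0.26521425]
 [ 0.56786427 -0.32769056 -0.75508216 -0.27251188]
 [-0.65602792  0.37387634 -0.65562478  1.39138835]
 [ 0.          0.          0.          1.        ]]
side [[505.41220004   0.         328.3568448 ]
 [  0.         505.41220004 237.5067988 ]
 [  0.           0.           1.        ]] [-0.11557364  0.          0.          0.          0.        ] [[-0.90892951 -0.41692113  0.00489133  0.51194414]
 [-0.30397676  0.65457879 -0.69218836  0.21321565]
 [ 0.2853862  -0.63063728 -0.72170031  0.8892923 ]
 [ 0.          0.          0.          1.        ]]
wrist [[392.80475618   0.         323.49476239]
 [  0.         392.80475618 240.05671333]
 [  0.           0.           1.        ]] [-0.00148683  0.          0.          0.          0.        ] [[ 3.53267468e-01  9.35522362e-01 -7.56781411e-05 -5.49835864e-01]
 [ 8.86841048e-01 -3.34858906e-01  3.18406137e-01 -4.16746677e-02]
 [ 2.97850720e-01 -1.12549644e-01 -9.47954390e-01  3.79584639e-01]
 [ 0.00000000e+00  0.00000000e+00  0.00000000e+00  1.00000000e+00]]
```

View pics/scene0.png

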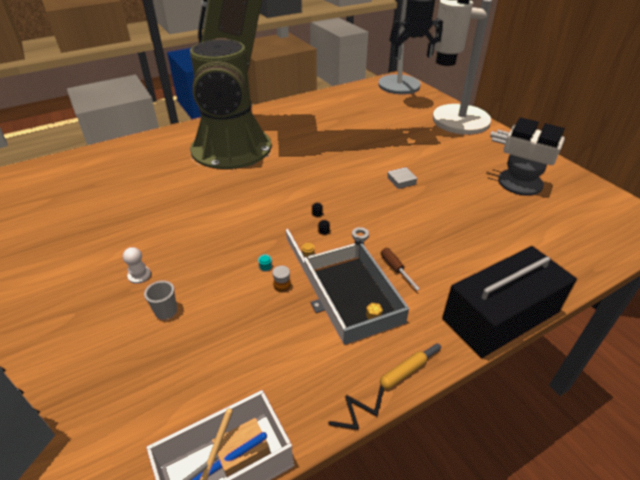

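View pics/side0.png

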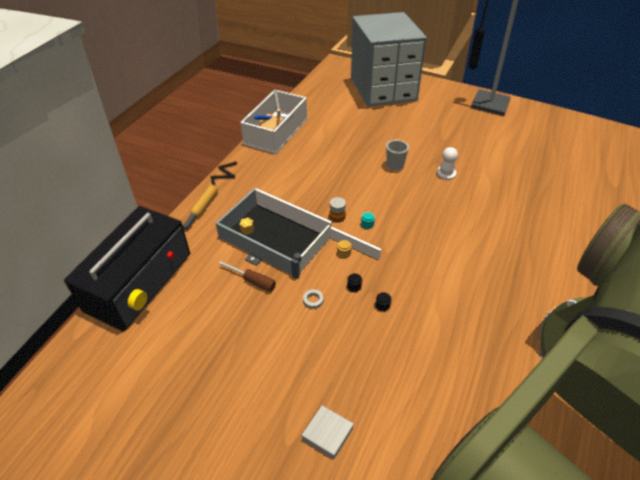

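View pics/wrist0.png

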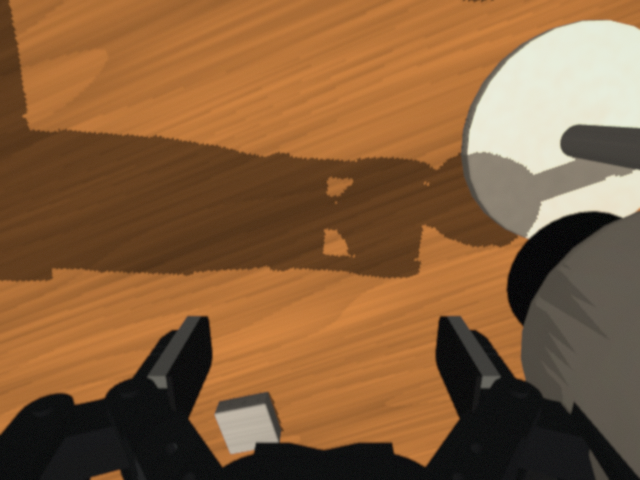

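Scene view: a brass disc next to the white fence at (308,249); black look-alikes at (317,209) and (324,227); a turquoise one at (265,262). The brass one fits, and in the side view it is at (344,248). I'll enlarge both to confirm.

Run:
```python
import cv2
a=cv2.imread("pics/scene0.png")[195:345,250:430]; cv2.imwrite("pics/sc1.png",cv2.resize(a,(720,600),interpolation=cv2.INTER_CUBIC))
a=cv2.imread("pics/side0.png")[180:320,210:390]; cv2.imwrite("pics/si1.png",cv2.resize(a,(720,560),interpolation=cv2.INTER_CUBIC))
```

```text
(no output)
```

View pics/sc1.png

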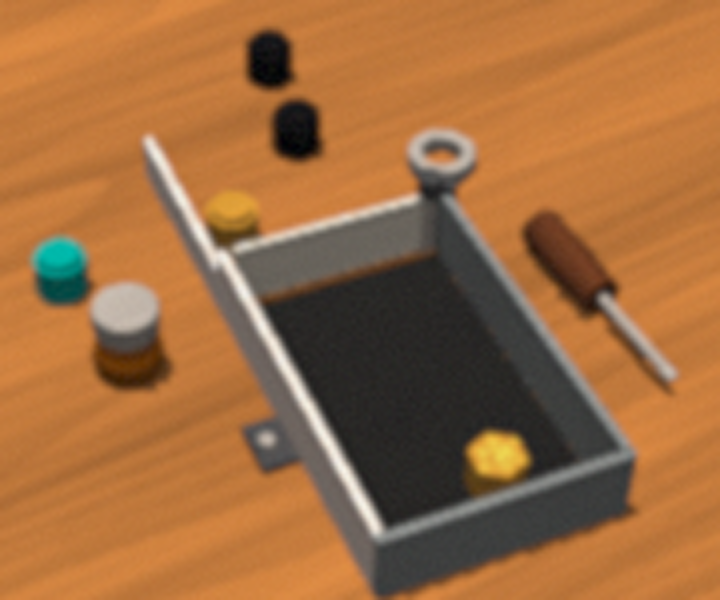

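View pics/si1.png

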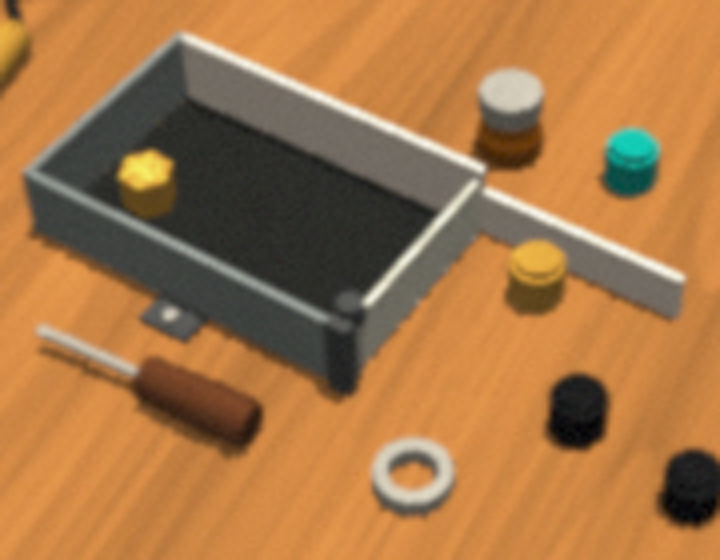

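Confirmed: the brass round one is at crop (232,215) in the scene view and (537,270) in the side view, beside the fence. Next I fit the guard pose and triangulate the objects.

```bash
cat > h.py <<'E'
import numpy as np, cv2
from scipy.optimize import least_squares
C={}
C["scene"]=(np.array([[451.41588165,0,316.8486376],[0,451.41588165,235.36876458],[0,0,1]]),np.array([-0.03231235,0,0,0,0.]),np.array([[0.49714941,0.86766086,-0.00266314,-0.26521425],[0.56786427,-0.32769056,-0.75508216,-0.27251188],[-0.65602792,0.37387634,-0.65562478,1.39138835]]))
C["side"]=(np.array([[505.41220004,0,328.3568448],[0,505.41220004,237.5067988],[0,0,1]]),np.array([-0.11557364,0,0,0,0.]),np.array([[-0.90892951,-0.41692113,0.00489133,0.51194414],[-0.30397676,0.65457879,-0.69218836,0.21321565],[0.2853862,-0.63063728,-0.72170031,0.8892923]]))
def proj(n,P):
    K,d,T=C[n]; P=np.atleast_2d(np.asarray(P,float))
    return cv2.projectPoints(P,cv2.Rodrigues(T[:,:3])[0],T[:,3],K,d)[0][:,0]
def tri(obs,z=None):
    f=lambda p:np.concatenate([proj(n,p if z is None else [*p[:2],z])[0]-uv for n,uv in obs.items()])
    s=least_squares(f,[0.5,0,0.02] if z is None else [0.5,0.]); return s.x,s.fun
def g2w(g,P):
    P=np.atleast_2d(P).astype(float); c,s=np.cos(g[2]),np.sin(g[2])
    return np.c_[g[0]+c*P[:,0]-s*P[:,1], g[1]+s*P[:,0]+c*P[:,1], P[:,2]]
def w2g(g,P):
    P=np.asarray(P,float); c,s=np.cos(g[2]),np.sin(g[2]); a,b=P[0]-g[0],P[1]-g[1]
    return np.array([c*a+s*b,-s*a+c*b])
E
python3 - <<'E'
from h import *
sc=lambda u,v:(250+u/4,195+v/4); si=lambda u,v:(210+u/4,180+v/4)
O=[("scene",(-120,-62.5,30),sc(149,137)),("scene",(205,70,45),sc(632,453)),("scene",(205,-65,45),sc(375,538)),("scene",(205,-65,0),sc(378,597)),
("side",(-120,-62.5,30),si(682,278)),("side",(-120,-60,0),si(677,318)),("side",(205,-65,45),si(182,36)),("side",(205,70,45),si(27,175)),("side",(205,70,0),si(35,235)),("side",(0,60,56),si(348,300))]
f=lambda g:np.concatenate([proj(n,g2w(g,np.array(P)/1e3))[0]-uv for n,P,uv in O])
r=least_squares(f,[0.5,0,0],loss="soft_l1"); g=r.x; print("guard",g); print(r.fun.reshape(-1,2).round(1) if r.fun.size==20 else "", f(g).reshape(-1,2).round(1))
for nm,a,b,z in [("blank",sc(232,207),si(538,256),.028),("black1",sc(268,43),si(692,468),.028),("black2",sc(297,112),si(578,393),.028),("ring",sc(442,154),si(413,474),.012),("jar",sc(125,302),si(511,88),.045),("hex",sc(497,450),si(147,168),.024),("turq",sc(60,255),si(632,145),.028)]:
    for zz in (None,z):
        p,e=tri({"scene":a,"side":b},zz); print(nm,p.round(4),e.round(1),"guard",w2g(g,p).round(4))
E
```

```text
guard [ 0.59214785  0.00427093 -0.13596784]
[[-0.5 -1.5]
 [ 1.2 -1.2]
 [ 0.5 -0.5]
 [-1.2 -0.4]
 [ 0.4 -0.2]
 [-0.1  0.4]
 [-0.7 -2.2]
 [-1.6 -1.7]
 [-0.4 -1.9]
 [ 0.5 -0.1]] [[-0.5 -1.5]
 [ 1.2 -1.2]
 [ 0.5 -0.5]
 [-1.2 -0.4]
 [ 0.4 -0.2]
 [-0.1  0.4]
 [-0.7 -2.2]
 [-1.6 -1.7]
 [-0.4 -1.9]
 [ 0.5 -0.1]]
blank [ 0.5404 -0.0278  0.0244] [-0.4 -0.2 -0.4  0.2] guard [-0.0469 -0.0388]
blank [ 0.5407 -0.0272] [-0.2 -1.4 -0.6 -0.8] guard [-0.0467 -0.0382]
black1 [0.4197 0.0658 0.0239] [ 0.  0.  0. -0.] guard [-0.1792  0.0376]
black1 [0.4199 0.067 ] [ 0.5 -1.4 -0.1 -0.9] guard [-0.1792  0.0388]
black2 [0.4864 0.0467 0.0239] [-0.2 -0.1 -0.2  0.1] guard [-0.1105  0.0277]
black2 [0.4865 0.0477] [ 0.2 -1.5 -0.3 -0.9] guard [-0.1105  0.0287]
ring [0.5442 0.1125 0.0058] [-0.3 -0.1 -0.3  0.1] guard [-0.0622  0.1007]
ring [0.5441 0.1137] [ 0.2 -2.3 -0.5 -1.4] guard [-0.0625  0.1019]
jar [ 0.5963 -0.1203  0.0443] [-0.1 -0.  -0.1  0. ] guard [ 0.021  -0.1228]
jar [ 0.5964 -0.1202] [-0.  -0.2 -0.1 -0.2] guard [ 0.0211 -0.1227]
hex [ 7.581e-01 -1.000e-04  2.320e-02] [-0.2 -0.1 -0.2  0.1] guard [0.165  0.0181]
hex [ 7.581e-01 -2.000e-04] [-0.2 -0.3 -0.3 -0.2] guard [0.1651 0.0181]
turq [ 0.5269 -0.1269  0.0233] [-0.2 -0.1 -0.2  0.1] guard [-0.0469 -0.1388]
turq [ 0.5277 -0.1262] [ 0.1 -1.6 -0.6 -1.3] guard [-0.0462 -0.138 ]
```

```bash
cat >> h.py <<'E'
sc=lambda u,v:(250+(u+.5)/4-.5,195+(v+.5)/4-.5); si=lambda u,v:(210+(u+.5)/4-.5,180+(v+.5)/4-.5)
from scipy.spatial.transform import Rotation as R
def rot(rpy): return R.from_euler("xyz",rpy).as_matrix()
E
python3 - <<'E'
from h import *
O=[("scene",(-120,-62.5,30),sc(149,137)),("scene",(205,70,45),sc(632,453)),("scene",(205,-65,45),sc(375,538)),("scene",(205,-65,0),sc(378,597)),
("side",(-120,-62.5,30),si(682,278)),("side",(-120,-60,0),si(677,318)),("side",(205,-65,45),si(182,36)),("side",(205,70,45),si(27,175)),("side",(205,70,0),si(35,235)),("side",(0,60,56),si(348,300))]
f=lambda g:np.concatenate([proj(n,g2w(g,np.array(P)/1e3))[0]-uv for n,P,uv in O])
r=least_squares(f,[0.5,0,0],loss="soft_l1"); g=r.x; print("guard",g); print(f(g).reshape(-1,2).round(1).tolist())
for nm,a,b,z in [("blank",sc(232,207),si(538,256),.028),("black2",sc(297,112),si(578,393),.028),("ring",sc(442,154),si(413,474),.012),("hex",sc(497,450),si(147,168),.024)]:
    p,e=tri({"scene":a,"side":b},z); print(nm,p.round(4),e.round(1),"guard",w2g(g,p).round(4))
from station import status
s=status.get_state(); M=rot(s["ee_rot"]); print(M.round(3), s["ee_pos"], s["clock"])
E
```

```text
guard [ 0.59237896  0.0039909  -0.13507535]
[[-0.2, -1.0], [1.6, -0.7], [0.9, 0.0], [-0.8, 0.1], [0.7, 0.1], [0.3, 0.6], [-0.4, -1.9], [-1.3, -1.4], [-0.1, -1.6], [0.8, 0.1]]
blank [ 0.541  -0.0277] [ 0.1 -0.9 -0.3 -0.7] guard [-0.0467 -0.0384]
black2 [0.4869 0.0471] [ 0.4 -1.  -0.  -0.8] guard [-0.1103  0.0285]
ring [0.5444 0.1132] [ 0.5 -1.8 -0.2 -1.2] guard [-0.0623  0.1018]
hex [ 7.581e-01 -4.000e-04] [0.1 0.1 0.1 0.1] guard [0.1648 0.0179]
[[-0.    -0.936  0.353]
 [-0.001  0.353  0.936]
 [-1.     0.    -0.001]] [0.19407408 0.51444554 0.23088326] 0.15
```

```bash
cat > plan.py <<'E'
from h import *
g=np.array([0.59238,0.0040,-0.1351]); SEP=82.5
def geom(cx,cy,phi):
    d=np.array([np.sin(phi),np.cos(phi)]); p=np.array([np.cos(phi),-np.sin(phi)])
    B=np.array([cx,cy])-11*p-7.25*d; A=B+SEP*d
    rect=lambda c:np.array([c+a*11*p+b*7.25*d for a in(-1,1) for b in(-1,1)])
    return A,B,rect(A),rect(B),(A+B)/2
def gate(rA):
    th=0
    for c in rA:
        v=np.array([c[0],60-c[1]]); r=np.hypot(*v)
        if v[0]>-2 and r<118: th=max(th,np.arctan2(v[0],v[1])+np.arcsin(min(1,2/r)))
    return th
def world(cx,cy,phi):
    T=geom(cx,cy,phi)[4]; w=g2w(g,[T[0]/1e3,T[1]/1e3,0])[0][:2]
    return w, phi-g[2]   # jaw angle from world +y toward +x
if __name__=="__main__":
    for cx,ph in [(-72,.8),(-62,.8),(-50,.8),(-30,.8),(-15,.8),(0,.75),(20,.65),(40,.5),(60,.35),(75,.25),(85,.2)]:
        A,B,rA,rB,T=geom(cx,-38,ph); th=gate(rA); bl=np.array([cx+13.3,-45]); 
        # gate-blank distance
        t=np.linspace(0,115,200)[:,None]*np.array([np.sin(th),-np.cos(th)])+[0,60]
        print(cx,ph,"A",A.round(),"Ay",rA[:,1].min().round(),rA[:,1].max().round(),"Ax",rA[:,0].min().round(),rA[:,0].max().round(),"By",rB[:,1].min().round(),"gate",round(th,2),"clr",round(np.hypot(*(t-bl).T).min()-17,1),"W",world(cx,-38,ph)[0].round(4), round(world(cx,-38,ph)[1],3))
E
python3 plan.py
```

```text
-72 0.8 A [-26.  22.] Ay 9.0 35.0 Ax -39.0 -13.0 By -48.0 gate 0 clr 41.7 W [0.5367 0.0051] 0.935
-62 0.8 A [-16.  22.] Ay 9.0 35.0 Ax -29.0 -3.0 By -48.0 gate 0 clr 31.7 W [0.5467 0.0037] 0.935
-50 0.8 A [-4. 22.] Ay 9.0 35.0 Ax -17.0 9.0 By -48.0 gate 0.27 clr 46.5 W [0.5585 0.0021] 0.935
-30 0.8 A [16. 22.] Ay 9.0 35.0 Ax 3.0 29.0 By -48.0 gate 0.66 clr 60.9 W [ 0.5784 -0.0006] 0.935
-15 0.8 A [31. 22.] Ay 9.0 35.0 Ax 18.0 44.0 By -48.0 gate 0.91 clr 67.2 W [ 0.5932 -0.0026] 0.935
0 0.75 A [43. 25.] Ay 12.0 37.0 Ax 30.0 56.0 By -49.0 gate 1.1 clr 70.6 W [ 0.6066 -0.0036] 0.885
20 0.65 A [57. 29.] Ay 16.0 41.0 Ax 44.0 70.0 By -50.0 gate 1.26 clr 72.7 W [ 0.6233 -0.0045] 0.785
40 0.5 A [66. 33.] Ay 22.0 45.0 Ax 53.0 80.0 By -51.0 gate 1.36 clr 74.4 W [ 0.6382 -0.0051] 0.635
60 0.35 A [75. 36.] Ay 26.0 47.0 Ax 63.0 88.0 By -52.0 gate 1.41 clr 75.0 W [ 0.6528 -0.0065] 0.485
75 0.25 A [83. 38.] Ay 28.0 47.0 Ax 71.0 95.0 By -52.0 gate 1.43 clr 74.4 W [ 0.6642 -0.0081] 0.385
85 0.2 A [89. 38.] Ay 29.0 47.0 Ax 77.0 101.0 By -52.0 gate 1.44 clr 73.9 W [ 0.6723 -0.0094] 0.335
```

Emit:
{"method": "jog_arm", "body": {
  "plan": [
    {"x": 0,"y": -25,"z": -18,"roll": 0,"gripper": 0.6},
    {"x": 0,"y": -25,"z": -18,"roll": 0,"gripper": 0.6},
    {"x": 0,"y": -25,"z": -18,"roll": 0,"gripper": 0.6},
    {"x": 0,"y": -25,"z": -18,"roll": 0,"gripper": 0.6},
    {"x": 0,"y": -25,"z": -18,"roll": 0,"gripper": 0.6},
    {"x": 0,"y": -25,"z": -18,"roll": 0,"gripper": 0.6},
    {"x": 0,"y": -25,"z": -18,"roll": 0,"gripper": 0.6},
    {"x": 0,"y": -25,"z": -18,"roll": 0,"gripper": 0.6},
    {"x": 0,"y": -25,"z": -18,"roll": 0,"gripper": 0.6},
    {"x": 0,"y": -25,"z": -18,"roll": 0,"gripper": 0.6}
  ]
}}

```text
clock: 1.15
ee_pos: [0.365, 0.2567, 0.2312]
ee_rot: [2.634, 1.571, -2.439]
wrist_force: [1.1, 0.2, 0.3]
width: 0.799
```

Emit:
{"method": "jog_arm", "body": {
  "plan": [
    {"x": 0,"y": -25,"z": -18,"roll": 0,"gripper": 0.6},
    {"x": 0,"y": -25,"z": -18,"roll": 0,"gripper": 0.6},
    {"x": 0,"y": -25,"z": -18,"roll": 0,"gripper": 0.6},
    {"x": 0,"y": -25,"z": -18,"roll": 0,"gripper": 0.6},
    {"x": 0,"y": -25,"z": -18,"roll": 0,"gripper": 0.6},
    {"x": 0,"y": -25,"z": -18,"roll": 0,"gripper": 0.6},
    {"x": 0,"y": -25,"z": -18,"roll": 0,"gripper": 0.6},
    {"x": 0,"y": -25,"z": -18,"roll": 0,"gripper": 0.6},
    {"x": 0,"y": -25,"z": -18,"roll": 0,"gripper": 0.6},
    {"x": 0,"y": -25,"z": -14,"roll": 0,"gripper": 0.6}
  ]
}}

```text
clock: 2.15
ee_pos: [0.5367, 0.0036, 0.2311]
ee_rot: [1.873, 1.57, 3.082]
wrist_force: [0.5, -0.7, -0.1]
width: 0.801
```

Emit:
{"method": "jog_arm", "body": {
  "plan": [
    {"x": 0,"y": 0,"z": 0,"roll": 0.1,"gripper": 0.6},
    {"x": 0,"y": 0,"z": 0,"roll": 0.1,"gripper": 0.6},
    {"x": 0,"y": 0,"z": 0,"roll": 0.1,"gripper": 0.6},
    {"x": 0,"y": 0,"z": 0,"roll": 0.1,"gripper": 0.6},
    {"x": 0,"y": 0,"z": 0,"roll": 0.1,"gripper": 0.6},
    {"x": 0,"y": 0,"z": 0,"roll": 0.075,"gripper": 0.6},
    {"x": 0,"y": 0,"z": 0,"roll": 0,"gripper": 0.6},
    {"x": 0,"y": 0,"z": 0,"roll": 0,"gripper": 0.6},
    {"x": 0,"y": 0,"z": 0,"roll": 0,"gripper": 0.6},
    {"x": 0,"y": 0,"z": 0,"roll": 0,"gripper": 0.6}
  ]
}}

```text
clock: 3.15
ee_pos: [0.5363, 0.005, 0.2312]
ee_rot: [2.231, 1.571, 2.867]
wrist_force: [-0.4, -0.5, -0.7]
width: 0.803
```

Run:
```python
from h import *
from station import status, imaging
s=status.get_state(); M=rot(s["ee_rot"]); print(M.round(3), s["ee_pos"], s["clock"],s["width"],s["joints"])
d=imaging.get_image("wrist"); cv2.imwrite("pics/w1.png",d["color"][:,:,::-1]); np.savez("w1.npz",**d)
for n in("scene","side"):
    cv2.imwrite(f"pics/{n}1.png",imaging.get_image(n)["color"][:,:,::-1])
```

```text
[[-0.    -0.594  0.804]
 [ 0.     0.804  0.594]
 [-1.     0.    -0.   ]] [0.53627145 0.00499188 0.23124791] 3.15 0.8032480637613677 [-5.90010612e-02  2.69472100e-01  1.56007904e+00  2.29217187e-05
  1.31214261e+00 -6.95076740e-01]
```

View pics/w1.png

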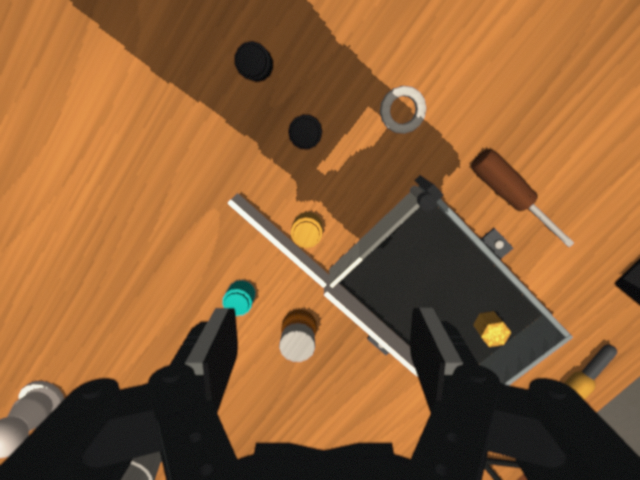

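View pics/side1.png

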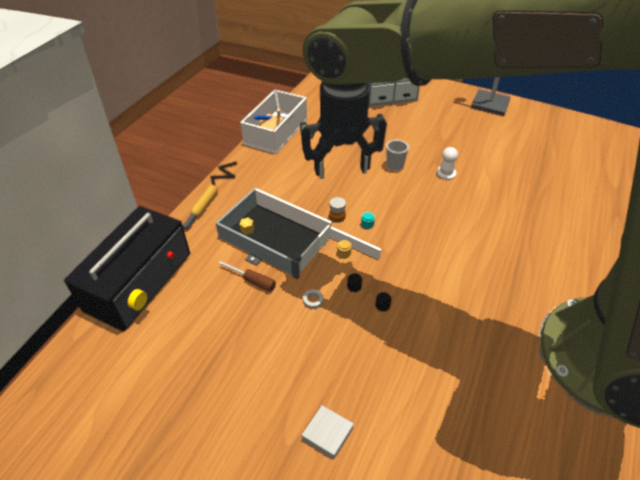

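The wrist view shows the brass blank at (306,231), the fence end at (232,202), the fence step and gate edge near (327,285), the hinge cap at (428,192), and the far corner at (568,336). The black discs at (254,62) and (305,131) and the ring at (404,109) are clear of the path. I'll use this view to refine the pose.

Run:
```python
import cv2
a=cv2.imread("pics/w1.png")[170:350,210:450]; cv2.imwrite("pics/w1c.png",cv2.resize(a,(800,600),interpolation=cv2.INTER_CUBIC))
a=cv2.imread("pics/w1.png")[270:390,400:600]; cv2.imwrite("pics/w1d.png",cv2.resize(a,(800,480),interpolation=cv2.INTER_CUBIC))
```

```text
(no output)
```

View pics/w1c.png

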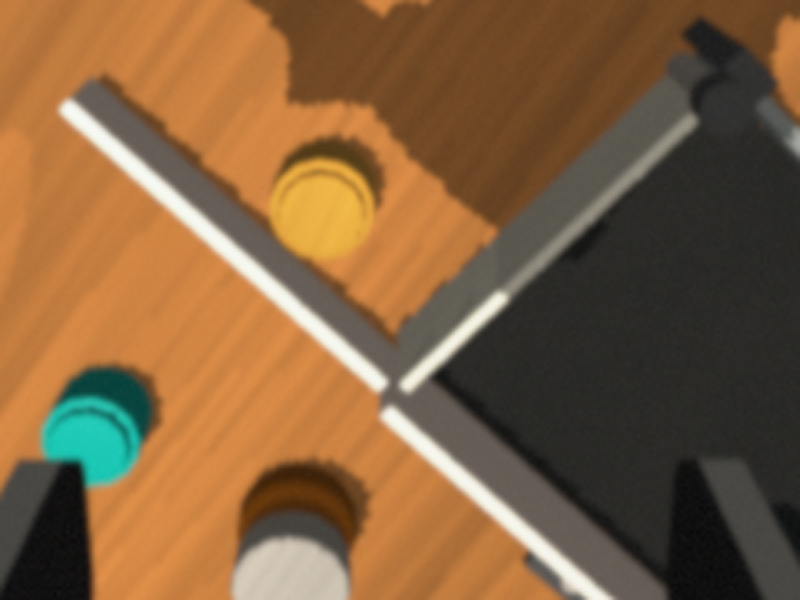

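View pics/w1d.png

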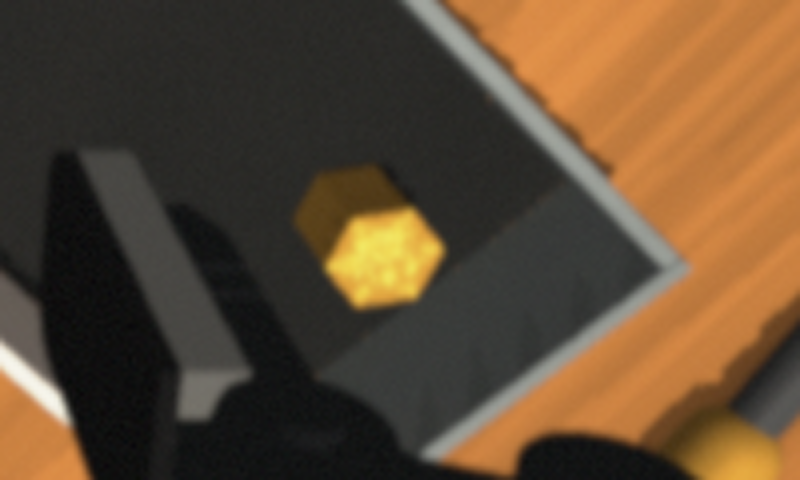

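Run:
```python
import h
from h import *
d=np.load("w1.npz"); C["wrist"]=(d["K"],d["dist"],d["camera_from_world"][:3])
wc=lambda u,v:(210+(u+.5)*.3-.5,170+(v+.5)*.3-.5); wd=lambda u,v:(400+(u+.5)/4-.5,270+(v+.5)/4-.5)
W=[("wrist",(-120,-62.5,30),wc(68,105)),("wrist",(-120,-60,0),wc(104,76)),("wrist",(0,-55,43),wc(404,388)),("wrist",(0,60,56),wc(726,105)),("wrist",(205,70,45),wd(688,268))]
O=[("scene",(-120,-62.5,30),sc(149,137)),("scene",(205,70,45),sc(632,453)),("scene",(205,-65,45),sc(375,538)),("scene",(205,-65,0),sc(378,597)),
("side",(-120,-62.5,30),si(682,278)),("side",(-120,-60,0),si(677,318)),("side",(205,-65,45),si(182,36)),("side",(205,70,45),si(27,175)),("side",(205,70,0),si(35,235)),("side",(0,60,56),si(348,300))]
for nm,L in(("wrist",W),("all",W+O)):
    f=lambda g:np.concatenate([proj(n,g2w(g,np.array(P)/1e3))[0]-uv for n,P,uv in L])
    r=least_squares(f,[0.5,0,0],loss="soft_l1"); g=r.x; print(nm,g, f(g).reshape(-1,2).round(1).tolist())
    p,e=tri({"wrist":wc(323,208)},.026); print("blank wrist",p.round(4),w2g(g,p).round(4))
    p,e=tri({"wrist":wc(323,206),"scene":sc(232,207),"side":si(538,256)},.027); print("blank all",p.round(4),e.round(1),w2g(g,p).round(4))
```

```text
wrist [ 0.59393974  0.00379348 -0.13170425] [[-1.5, -0.4], [-3.5, -0.5], [0.1, 0.4], [1.1, 0.8], [2.3, 0.1]]
blank wrist [ 0.5404 -0.026 ] [-0.0491 -0.0366]
blank all [ 0.54   -0.0258] [-0.3  0.5  0.6 -1.1 -0.2  0.4] [-0.0495 -0.0364]
all [ 0.59339474  0.00366942 -0.13297803] [[-2.0, -0.8], [-4.0, -0.9], [-0.5, 0.2], [0.5, 0.6], [1.7, 0.2], [-0.2, -0.6], [2.0, -0.4], [1.3, 0.5], [-0.4, 0.6], [0.3, -0.3], [-0.1, 0.2], [-0.9, -2.1], [-1.7, -1.5], [-0.5, -1.7], [0.5, -0.1]]
blank wrist [ 0.5404 -0.026 ] [-0.0486 -0.0364]
blank all [ 0.54   -0.0258] [-0.3  0.5  0.6 -1.1 -0.2  0.4] [-0.049  -0.0363]
```

```bash
sed -i 's/^g=np.array.*/g=np.array([0.5932,0.0037,-0.133]); SEP=82.8/' plan.py
cat > nxt.py <<'E'
import sys; from plan import *
from station import status
s=status.get_state(); M=rot(s["ee_rot"]); print("pos",s["ee_pos"].round(4),"clk",s["clock"],"F",s["wrist_force"].round(1))
ps=[list(map(float,a.split(","))) for a in sys.argv[1:]]
pos=s["ee_pos"][:2]*1; ang=np.arctan2(M[0,2],M[1,2]); print("phi now",round(ang+g[2],3))
for cx,cy,ph in ps:
    w,a=world(cx,cy,ph); A,B,rA,rB,T=geom(cx,cy,ph)
    tz=np.array([np.sin(ang),np.cos(ang)]); ty=np.array([-np.cos(ang),np.sin(ang)])
    dl=(w-pos)*1e3; print((cx,cy,ph),"y %.1f z %.1f roll %.3f"%(dl@ty,dl@tz,a-ang),"world",w.round(4),"gate %.2f"%gate(rA),"A",A.round())
    pos,ang=w,a
E
python3 nxt.py -- 2>/dev/null; python3 nxt.py -76,-34,.8
```

```text
pos [0.5363 0.005  0.2313] clk 3.3 F [-0.3  0.3  0.3]
pos [0.5363 0.005  0.2313] clk 3.3 F [-0.3  0.3  0.3]
phi now 0.802
(-76.0, -34.0, 0.8) y 4.6 z 0.9 roll -0.002 world [0.5342 0.0092] gate 0.00 A [-29.  27.]
```

Emit:
{"method": "jog_arm", "body": {
  "plan": [
    {"x": 20,"y": 4.6,"z": 0.9,"roll": 0,"gripper": 0.6},
    {"x": 25,"y": 0,"z": 0,"roll": 0,"gripper": 0.6},
    {"x": 25,"y": 0,"z": 0,"roll": 0,"gripper": 0.6},
    {"x": 25,"y": 0,"z": 0,"roll": 0,"gripper": 0.6},
    {"x": 25,"y": 0,"z": 0,"roll": 0,"gripper": 0.6},
    {"x": 25,"y": 0,"z": 0,"roll": 0,"gripper": 0.6},
    {"x": 25,"y": 0,"z": 0,"roll": 0,"gripper": 0.6},
    {"x": 15,"y": 0,"z": 0,"roll": 0,"gripper": 0.6},
    {"x": 6,"y": 0,"z": 0,"roll": 0,"gripper": 0.6},
    {"x": 0,"y": 0,"z": 0,"roll": 0,"gripper": 0.6}
  ]
}}

```text
clock: 4.3
ee_pos: [0.5341, 0.0092, 0.0399]
ee_rot: [2.488, 1.57, 3.123]
wrist_force: [0.4, -0.5, -0.6]
width: 0.798
```

```bash
cat > look.py <<'E'
import sys; from h import *
from station import imaging
k=sys.argv[1]; o=[]
for n,(u,v) in (("scene",(250,170)),("side",(220,130))):
    a=imaging.get_image(n)["color"][:,:,::-1]; cv2.imwrite(f"pics/{n}{k}.png",a)
    o.append(cv2.resize(a[v:v+180,u:u+180 if n=="scene" else u+180],(400,400),interpolation=cv2.INTER_CUBIC))
cv2.imwrite(f"pics/both{k}.png",np.hstack(o)); cv2.imwrite(f"pics/w{k}.png",imaging.get_image("wrist")["color"][:,:,::-1])
E
python3 look.py 2
```

```text
(no output)
```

View pics/both2.png

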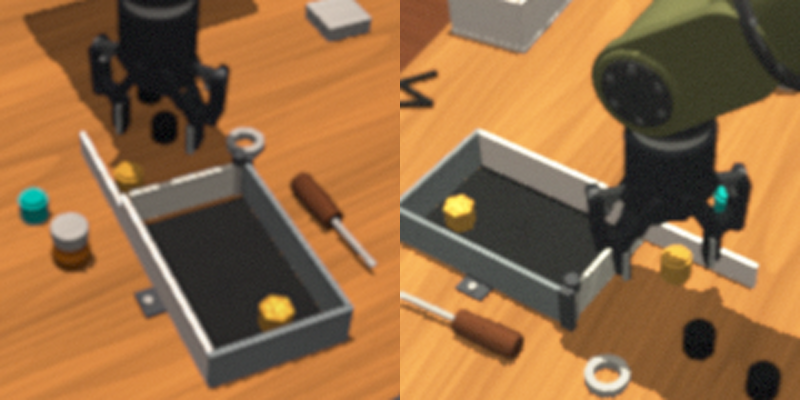

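View pics/w2.png

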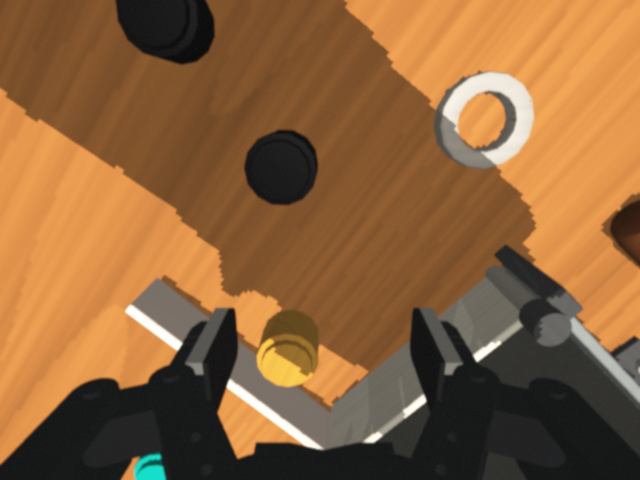

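As planned, the left finger is behind the blank and the right finger is in front of the gate near its middle, with nothing touched. I'll descend.

Emit:
{"method": "jog_arm", "body": {
  "plan": [
    {"x": 10,"y": 0,"z": 0,"roll": 0,"gripper": 0.6},
    {"x": 10,"y": 0,"z": 0,"roll": 0,"gripper": 0.6},
    {"x": 10,"y": 0,"z": 0,"roll": 0,"gripper": 0.6},
    {"x": 4,"y": 0,"z": 0,"roll": 0,"gripper": 0.6},
    {"x": 3,"y": 0,"z": 0,"roll": 0,"gripper": 0.6},
    {"x": 0,"y": 0,"z": 0,"roll": 0,"gripper": 0.6},
    {"x": 0,"y": 0,"z": 0,"roll": 0,"gripper": 0.6},
    {"x": 0,"y": 0,"z": 0,"roll": 0,"gripper": 0.6},
    {"x": 0,"y": 0,"z": 0,"roll": 0,"gripper": 0.6},
    {"x": 0,"y": 0,"z": 0,"roll": 0,"gripper": 0.6}
  ]
}}

```text
clock: 5.45
ee_pos: [0.5344, 0.0092, 0.0035]
ee_rot: [-0.717, 1.57, -0.082]
wrist_force: [0.8, 0.3, 0.4]
width: 0.799
```

```bash
python3 look.py 3; python3 nxt.py -66,-35,.8 -56,-36,.8 -46,-37,.8 -36,-38,.8
```

```text
pos [0.5343 0.0092 0.0034] clk 5.6 F [ 0.8 -0.3 -0.5]
phi now 0.803
(-66.0, -35.0, 0.8) y -7.6 z 6.4 roll -0.003 world [0.544  0.0069] gate 0.00 A [-19.  26.]
(-56.0, -36.0, 0.8) y -7.7 z 6.5 roll 0.000 world [0.5538 0.0046] gate 0.14 A [-9. 25.]
(-46.0, -37.0, 0.8) y -7.7 z 6.5 roll 0.000 world [0.5636 0.0023] gate 0.38 A [ 1. 24.]
(-36.0, -38.0, 0.8) y -7.7 z 6.5 roll 0.000 world [ 0.5734 -0.    ] gate 0.57 A [11. 23.]
```

View pics/both3.png

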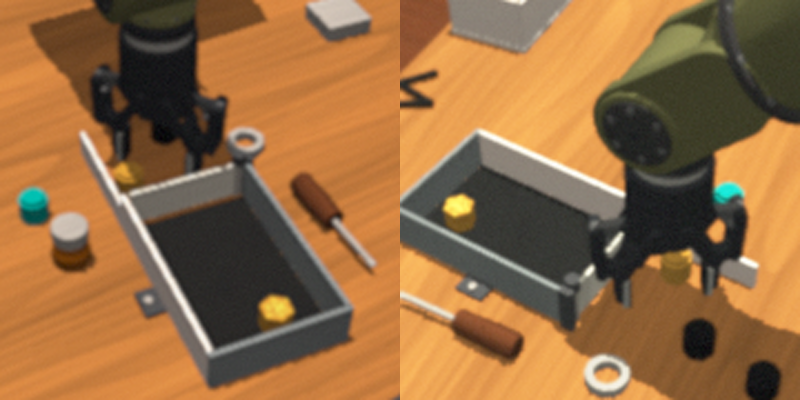

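Emit:
{"method": "jog_arm", "body": {
  "plan": [
    {"x": 0,"y": -3.1,"z": 2.6,"roll": 0,"gripper": 0.6},
    {"x": 0,"y": -3.1,"z": 2.6,"roll": 0,"gripper": 0.6},
    {"x": 0,"y": -3.1,"z": 2.6,"roll": 0,"gripper": 0.6},
    {"x": 0,"y": -3.1,"z": 2.6,"roll": 0,"gripper": 0.6},
    {"x": 0,"y": -3.1,"z": 2.6,"roll": 0,"gripper": 0.6},
    {"x": 0,"y": -3.1,"z": 2.6,"roll": 0,"gripper": 0.6},
    {"x": 0,"y": -3.1,"z": 2.6,"roll": 0,"gripper": 0.6},
    {"x": 0,"y": -3.1,"z": 2.6,"roll": 0,"gripper": 0.6},
    {"x": 0,"y": -3.1,"z": 2.6,"roll": 0,"gripper": 0.6},
    {"x": 0,"y": -3.1,"z": 2.6,"roll": 0,"gripper": 0.6}
  ]
}}

```text
clock: 6.6
ee_pos: [0.5739, -0.0004, 0.0032]
ee_rot: [2.696, 1.571, -2.952]
wrist_force: [-2.2, 0.6, -0.6]
width: 0.802
```

```bash
python3 look.py 4; python3 nxt.py -26,-38,.8 -15,-38,.8 -5,-38,.78 5,-38,.73 12,-38,.69 20,-38,.65
```

```text
pos [ 5.739e-01 -5.000e-04  3.300e-03] clk 6.75 F [-0.9 -1.2 -0.4]
phi now 0.803
(-26.0, -38.0, 0.8) y -6.2 z 7.1 roll -0.003 world [ 0.5833 -0.0013] gate 0.73 A [21. 23.]
(-15.0, -38.0, 0.8) y -7.7 z 7.9 roll 0.000 world [ 0.5942 -0.0028] gate 0.92 A [32. 23.]
(-5.0, -38.0, 0.78) y -6.3 z 6.9 roll -0.020 world [ 0.6035 -0.0037] gate 1.05 A [40. 23.]
(5.0, -38.0, 0.73) y -5.4 z 6.4 roll -0.050 world [ 0.6119 -0.0041] gate 1.15 A [47. 26.]
(12.0, -38.0, 0.69) y -3.9 z 4.2 roll -0.040 world [ 0.6176 -0.0043] gate 1.21 A [52. 27.]
(20.0, -38.0, 0.65) y -4.8 z 4.6 roll -0.040 world [ 0.6243 -0.0047] gate 1.26 A [57. 29.]
```

View pics/both4.png

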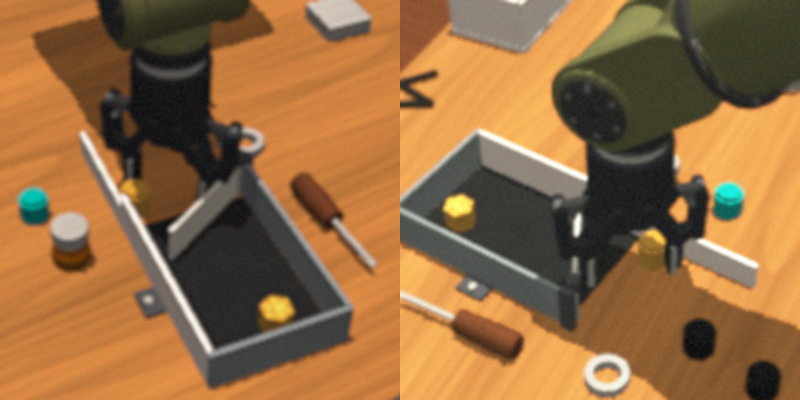

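View pics/w4.png

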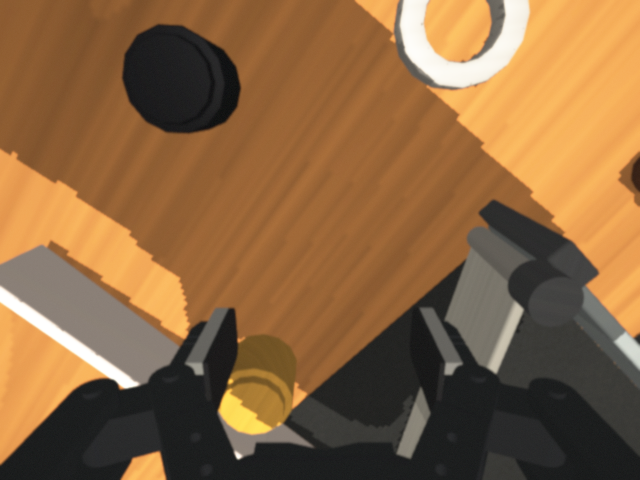

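The gate is about 0.57 rad open and the blank is still outside, well clear of it. Next I push through, two rows per waypoint.

Emit:
{"method": "jog_arm", "body": {
  "plan": [
    {"x": 0,"y": -3.1,"z": 3.5,"roll": 0,"gripper": 0.6},
    {"x": 0,"y": -3.1,"z": 3.5,"roll": 0,"gripper": 0.6},
    {"x": 0,"y": -3.8,"z": 4,"roll": 0,"gripper": 0.6},
    {"x": 0,"y": -3.8,"z": 4,"roll": 0,"gripper": 0.6},
    {"x": 0,"y": -3.2,"z": 3.5,"roll": -0.01,"gripper": 0.6},
    {"x": 0,"y": -3.2,"z": 3.5,"roll": -0.01,"gripper": 0.6},
    {"x": 0,"y": -2.7,"z": 3.2,"roll": -0.025,"gripper": 0.6},
    {"x": 0,"y": -2.7,"z": 3.2,"roll": -0.025,"gripper": 0.6},
    {"x": 0,"y": -2,"z": 2.1,"roll": -0.02,"gripper": 0.6},
    {"x": 0,"y": -2,"z": 2.1,"roll": -0.02,"gripper": 0.6}
  ]
}}

```text
clock: 7.75
ee_pos: [0.6177, -0.004, 0.0033]
ee_rot: [-3.124, 1.571, -2.377]
wrist_force: [-2.3, -0.3, 0.3]
width: 0.804
```

```bash
python3 look.py 5; python3 nxt.py 20,-38,.65 30,-38,.58  40,-38,.5 50,-38,.42 60,-38,.35 70,-38,.28 80,-38,.23 88,-38,.2
```

```text
pos [ 0.6177 -0.0041  0.0033] clk 7.9 F [-0.7 -1.8 -0.4]
phi now 0.693
(20.0, -38.0, 0.65) y -4.9 z 4.5 roll -0.043 world [ 0.6243 -0.0047] gate 1.26 A [57. 29.]
(30.0, -38.0, 0.58) y -5.6 z 5.2 roll -0.070 world [ 0.6319 -0.0049] gate 1.32 A [62. 31.]
(40.0, -38.0, 0.5) y -5.7 z 4.5 roll -0.080 world [ 0.6391 -0.0052] gate 1.36 A [67. 34.]
(50.0, -38.0, 0.42) y -6.1 z 3.8 roll -0.080 world [ 0.6463 -0.0058] gate 1.39 A [71. 35.]
(60.0, -38.0, 0.35) y -6.8 z 3.2 roll -0.070 world [ 0.6537 -0.0066] gate 1.41 A [76. 37.]
(70.0, -38.0, 0.28) y -7.0 z 2.6 roll -0.070 world [ 0.6612 -0.0076] gate 1.43 A [80. 38.]
(80.0, -38.0, 0.23) y -7.9 z 2.2 roll -0.050 world [ 0.6693 -0.0087] gate 1.44 A [87. 38.]
(88.0, -38.0, 0.2) y -6.8 z 1.5 roll -0.030 world [ 0.6762 -0.0098] gate 1.45 A [92. 38.]
```

View pics/both5.png

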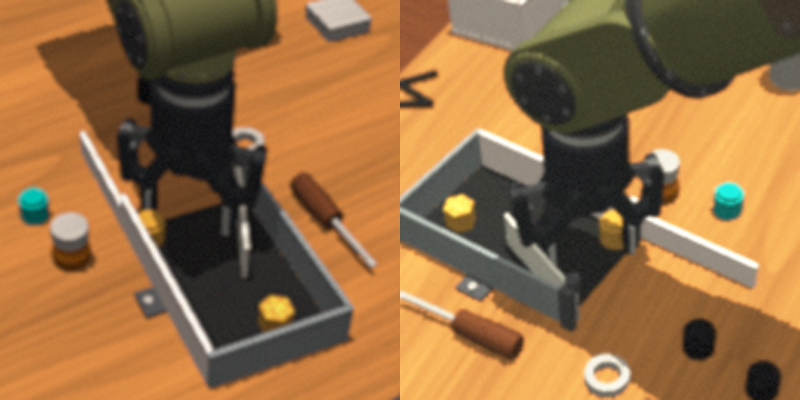

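View pics/w5.png

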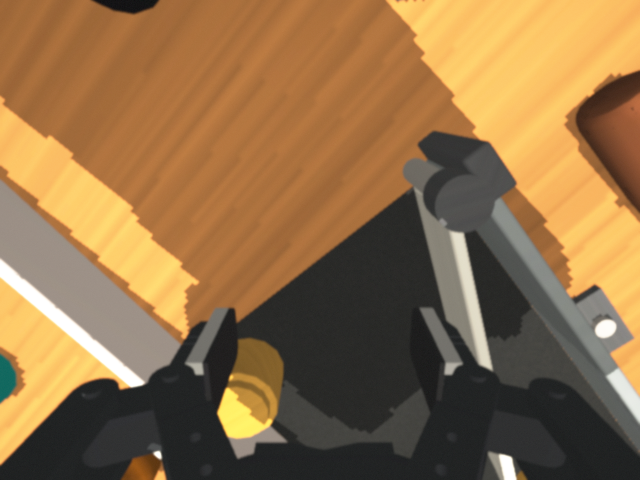

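The blank is inside the fence at the gateway, ahead of the finger, and the gate is held about 1.2 rad open and well clear. I'll continue.

Emit:
{"method": "jog_arm", "body": {
  "plan": [
    {"x": 0,"y": -2.5,"z": 2.3,"roll": -0.022,"gripper": 0.6},
    {"x": 0,"y": -2.5,"z": 2.2,"roll": -0.022,"gripper": 0.6},
    {"x": 0,"y": -2.8,"z": 2.6,"roll": -0.035,"gripper": 0.6},
    {"x": 0,"y": -2.8,"z": 2.6,"roll": -0.035,"gripper": 0.6},
    {"x": 0,"y": -2.9,"z": 2.3,"roll": -0.04,"gripper": 0.6},
    {"x": 0,"y": -2.9,"z": 2.3,"roll": -0.04,"gripper": 0.6},
    {"x": 0,"y": -3.1,"z": 1.9,"roll": -0.04,"gripper": 0.6},
    {"x": 0,"y": -3.1,"z": 1.9,"roll": -0.04,"gripper": 0.6},
    {"x": 0,"y": -3.4,"z": 1.6,"roll": -0.035,"gripper": 0.6},
    {"x": 0,"y": -3.4,"z": 1.6,"roll": -0.035,"gripper": 0.6}
  ]
}}

```text
clock: 8.9
ee_pos: [0.6543, -0.0061, 0.0033]
ee_rot: [-1.854, 1.571, -0.763]
wrist_force: [-1.6, -0.3, 0.3]
width: 0.805
```

```bash
python3 look.py 6; python3 nxt.py 70,-38,.28 80,-38,.23 88,-38,.2
```

```text
pos [ 0.6543 -0.0061  0.0033] clk 9.05 F [-0.7 -2.1 -0.1]
phi now 0.349
(70.0, -38.0, 0.28) y -6.8 z 1.9 roll -0.069 world [ 0.6612 -0.0076] gate 1.43 A [80. 38.]
(80.0, -38.0, 0.23) y -7.9 z 2.2 roll -0.050 world [ 0.6693 -0.0087] gate 1.44 A [87. 38.]
(88.0, -38.0, 0.2) y -6.8 z 1.5 roll -0.030 world [ 0.6762 -0.0098] gate 1.45 A [92. 38.]
```

View pics/both6.png

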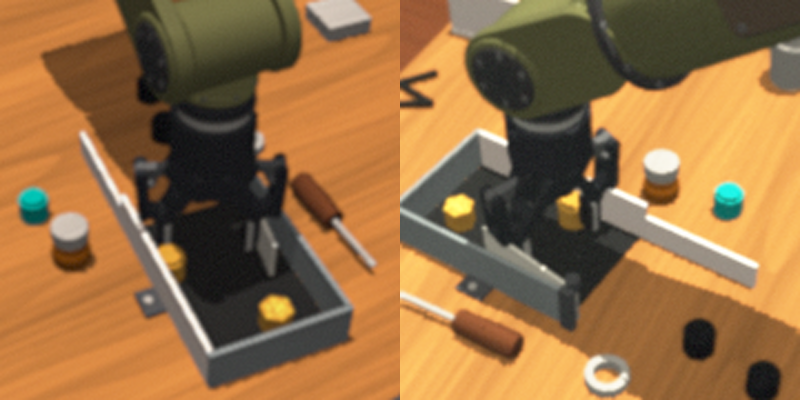

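View pics/w6.png

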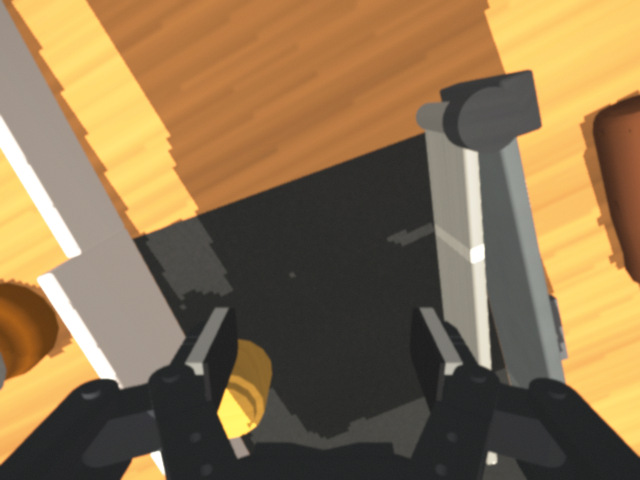

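Emit:
{"method": "jog_arm", "body": {
  "plan": [
    {"x": 0,"y": -2.3,"z": 0.6,"roll": -0.023,"gripper": 0.6},
    {"x": 0,"y": -2.3,"z": 0.6,"roll": -0.023,"gripper": 0.6},
    {"x": 0,"y": -2.3,"z": 0.6,"roll": -0.023,"gripper": 0.6},
    {"x": 0,"y": -2.6,"z": 0.7,"roll": -0.017,"gripper": 0.6},
    {"x": 0,"y": -2.6,"z": 0.7,"roll": -0.017,"gripper": 0.6},
    {"x": 0,"y": -2.6,"z": 0.7,"roll": -0.017,"gripper": 0.6},
    {"x": 0,"y": -2.5,"z": 0.5,"roll": -0.01,"gripper": 0.6},
    {"x": 0,"y": -2.5,"z": 0.5,"roll": -0.01,"gripper": 0.6},
    {"x": 0,"y": -1.5,"z": 0.3,"roll": -0.01,"gripper": 0.6},
    {"x": 0,"y": 0,"z": 0,"roll": 0,"gripper": 0.6}
  ]
}}

```text
clock: 10.05
ee_pos: [0.6757, -0.0096, 0.0033]
ee_rot: [-1.388, 1.57, -0.148]
wrist_force: [-0.1, -0.9, -0.0]
width: 0.801
```

```bash
python3 look.py 7; python3 nxt.py 88,-38,.2;  python3 - <<'E'
import cv2
a=cv2.imread("pics/scene7.png")[210:350,280:420]; b=cv2.imread("pics/side7.png")[170:310,210:350]
import numpy as np; cv2.imwrite("pics/z7.png",cv2.resize(np.hstack([a,b]),(800,400),interpolation=cv2.INTER_CUBIC))
E
```

```text
pos [ 0.6756 -0.0096  0.0033] clk 10.2 F [ 0.8 -0.8 -0.4]
phi now 0.199
(88.0, -38.0, 0.2) y -0.6 z 0.0 roll 0.001 world [ 0.6762 -0.0098] gate 1.45 A [92. 38.]
```

View pics/z7.png

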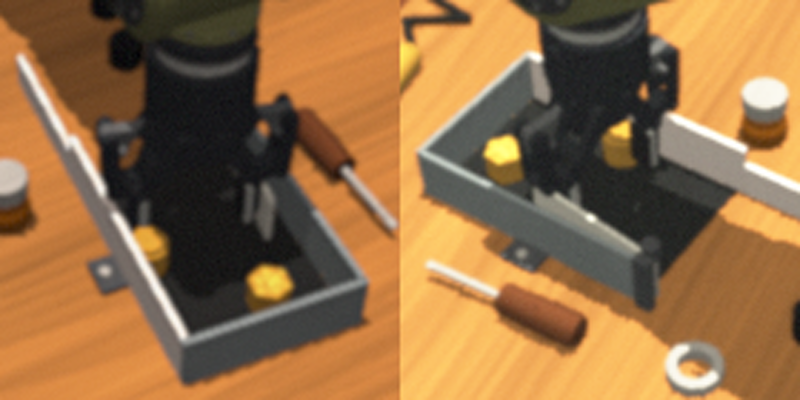

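View pics/w7.png

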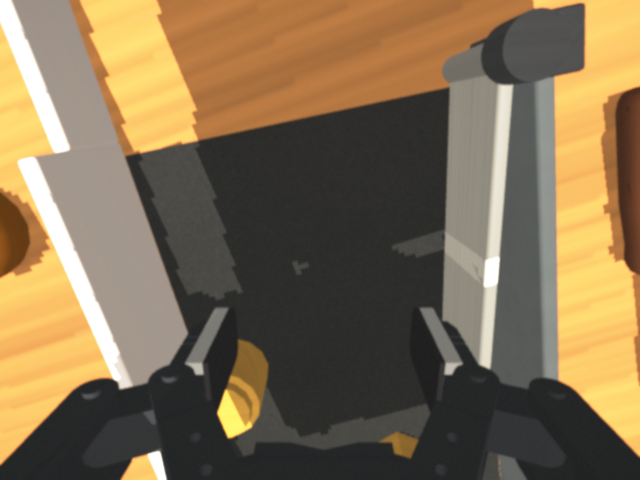

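Run:
```python
from plan import *
k=140/400
p,e=tri({"scene":(280+152*k,210+236*k),"side":(210+(622-400)*k,170+130*k)},.027); print(p,e.round(1),w2g(g,p))
```

```text
[ 0.68633235 -0.05137174] [-0.7 -0.5 -0.9  0.1] [ 0.09961282 -0.04223526]
```

The blank is at about guard (100, -43) mm, 143 mm from the hinge where more than 130 is needed. I'll back off 4 mm and lift straight up.

Emit:
{"method": "jog_arm", "body": {
  "plan": [
    {"x": 0,"y": 2,"z": 0,"roll": 0,"gripper": 0.6},
    {"x": 0,"y": 2,"z": 0,"roll": 0,"gripper": 0.6},
    {"x": 0,"y": 0,"z": 0,"roll": 0,"gripper": 0.6},
    {"x": -8,"y": 0,"z": 0,"roll": 0,"gripper": 0.6},
    {"x": -15,"y": 0,"z": 0,"roll": 0,"gripper": 0.6},
    {"x": -20,"y": 0,"z": 0,"roll": 0,"gripper": 0.6},
    {"x": -25,"y": 0,"z": 0,"roll": 0,"gripper": 0.6},
    {"x": -25,"y": 0,"z": 0,"roll": 0,"gripper": 0.6},
    {"x": -25,"y": 0,"z": 0,"roll": 0,"gripper": 0.6},
    {"x": -25,"y": 0,"z": 0,"roll": 0,"gripper": 0.6}
  ]
}}

```text
clock: 11.2
ee_pos: [0.6718, -0.0081, 0.1491]
ee_rot: [-1.192, 1.569, 0.047]
wrist_force: [-0.3, -0.2, -0.1]
width: 0.804
```

Emit:
{"method": "jog_arm", "body": {
  "plan": [
    {"x": -20,"y": 10,"z": 0,"roll": 0,"gripper": 0.6},
    {"x": -10,"y": 20,"z": 0,"roll": 0,"gripper": 0.6},
    {"x": 0,"y": 20,"z": 0,"roll": 0,"gripper": 0.6},
    {"x": 0,"y": 20,"z": 0,"roll": 0,"gripper": 0.6},
    {"x": 0,"y": 20,"z": 0,"roll": 0,"gripper": 0.6},
    {"x": 0,"y": 20,"z": 0,"roll": 0,"gripper": 0.6},
    {"x": 0,"y": 20,"z": 0,"roll": 0,"gripper": 0.6},
    {"x": 0,"y": 10,"z": 0,"roll": 0,"gripper": 0.6},
    {"x": 0,"y": 0,"z": 0,"roll": 0,"gripper": 0.6},
    {"x": 0,"y": 0,"z": 0,"roll": 0,"gripper": 0.6}
  ]
}}

```text
clock: 12.2
ee_pos: [0.54, 0.0372, 0.177]
ee_rot: [-1.236, 1.57, 0.003]
wrist_force: [-0.8, -0.0, 0.7]
width: 0.799
```

```bash
python3 look.py 8
```

```text
(no output)
```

View pics/both8.png

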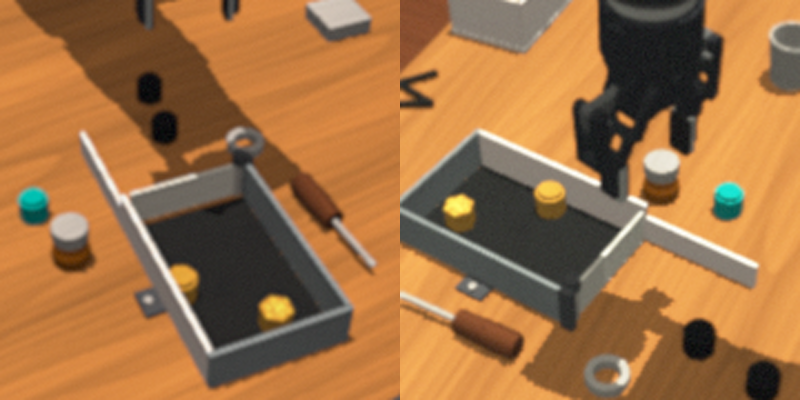

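View pics/w8.png

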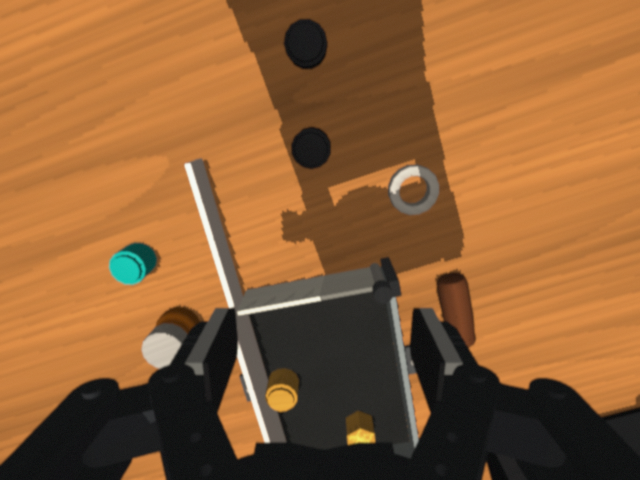

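The gate is shut, with its edge by the fence at wrist (240,310). The blank stands upright inside at wrist (283,390), and the hand is clear. One last position check, then I hand in.

Run:
```python
from plan import *
k=.45
p,e=tri({"scene":(250+183*k,170+271*k),"side":(220+(551-400)*k,130+187*k)},.027); print(p,e.round(1),w2g(g,p))
from station import env,status
s=status.get_state(); print(s["clock"],s["wrist_force"].round(1))
print(env.hand_in())
```

```text
[ 0.6858502  -0.05320574] [-0.8  0.3 -0.5  0.9] [ 0.09937813 -0.044117  ]
12.35 [-1.1 -0.1 -0.3]
the job is handed in; nothing more can be done
None
```

The brass blank is inside the guard, the gate has fallen shut behind it, and I handed the job in at about 12.4 s. One finger pushed the gate open and held it (about 1.45 rad at most) while the other slid the blank along the fence. I then backed off 4 mm and lifted straight up.

Last checks:
- **Blank:** it stands upright at guard x ≈ 99 mm, y ≈ -44 mm. That is about 143 mm from the hinge, where at least 130 is needed.
- **Gate:** it looks fully shut in all three views. I planned for at least 30 mm between gate and blank, and no picture showed them touching.
- **Other objects:** the nearby bystanders and the look-alikes look unmoved. The figurine, cup and anvil are far off and the hand went near none of them at working height; the last crops barely show them.
- **Forces:** the wrist force read at most about 2.4 N at the ends of moves, and the hand is clear of everything.

One disagreement: the cameras differed by about 2 mm on the guard and blank positions, with some outlines up to 4 pixels off. That was well inside the clearances used. The gate angle, contact forces and step conditions come from my geometry and the pictures, since I had no direct reading of them.

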